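Stopper the specimen flask and hold it over the light window

ROBOT

A 7-joint arm with a two-finger parallel gripper is mounted at the origin on the work surface. World frame = base frame: x ahead of the robot, y to its left, z up, the work surface at z = 0. Lengths are in mm, angles in rad, forces in N, time in s.
With the tool pointing down it reaches from about 400 to 875 mm from the base axis. Payload 4.4 kg.
Tool frame: the origin (TCP) lies midway between the tips of the shut fingers; the grasp point (between the pads) lies ctrl.grip_depth behind it (ctrl.grip_depth is the distance from the TCP to the grasp point, in mm); z points along the fingers, y is the line along which they close (so a half turn about z gives the same grasp; the last joint's range is limited). The gripper opens to 85 mm and grips with 20 to 120 N. Pads are 22 mm wide; open, the fingers measure 114 mm over their backs; the gripper's body (76 mm by 85 mm) begins 54 mm behind the grasp point. The pads swing forward as they close: fully open they stand 13 mm farther back than shut.
Start: joints at [-1.253, 0.628, 0.038, 1.517, -0.027, 0.996, -0.02], TCP at [243.368, 602.735, 231.313] pointing down, gripper open.
Joint ranges: [-3.06, 3.06], [-0.37, 2.12], [-1.25, 1.32], [0.18, 2.47], [-1.1, 4.24], [0.23, 1.98], [-2.94, 2.94]. Speed limits (rad/s): [2.57, 2.57, 3.14, 3.14, 3.14, 3.14, 3.14].

INTERFACE

Orientations are given as [roll, pitch, yaw] about the fixed x, y, z axes, in that order (R = Rz(yaw) Ry(pitch) Rx(roll)).
In Python, from cell import ctrl gives the robot as it stands.
- The arm moves only by the tool carry_out, never from a script. Its argument "deltas" is one flat list of numbers, 7 for each row, row after row: the turn, a rotation vector about the tool's x, y, z in degrees, then the shift along the tool's x, y, z in m, then the closure, from -1 (fully open) to 1 (shut). In form: [wx, wy, wz, dx, dy, dz, claw, wx, wy, wz, dx, dy, dz, claw, ...]. A call has 1 to 12 rows; each row shifts and turns the commanded pose from where the row before left it, along the tool's axes as they then stand; what a row does not reach is not made up. A row lasts 1/8 s, in which the tool goes at most 62.5 mm and 10.7 degrees, less where a joint would pass 70% of its speed; a pose out of reach is approached as far as the arm can. A call with a gripper value outside its range is refused whole. The fingers move at their own pace and stop on an object; the grip force is fixed at half the most. Time passes only in rows, so rows that do not move let the fingers close. It gives the time, the measured TCP pose, the force, the opening and the grip force at its end, in the units of the state.
- ctrl.read_state(): the state, without advancing time (a new reading comes with each control period).
- ctrl.get_image(name): name is "side" or "top" or "wrist"; returns the picture (384x512x3 uint8, red, green, blue); there is no depth.
- ctrl.calibration(name): a dict with "mtx" (3x3 intrinsics, pixels), "R" (3x3) and "t" (3): a world point X has camera coordinates R X + t. Camera axes: x right, y down, z forward; pixel columns grow to the right and rows downward; lengths in mm; the calibration is good to about 2 mm. The wrist camera is an equidistant fisheye: a pixel r from the principal point sees the ray r / f radians off the axis. A picture is of the moment at which its call begins: read the wrist's pose just before it. calibration takes no time and is no camera call; for the wrist camera it gives the pose at the moment of the call.
- ctrl.finish_job(): hands the job in; it is judged then, once.
The state is a dict: "clock": time; "qpos": joint angles; "qd": joint speeds; "tau": joint torques, N m; "eef_pos": TCP position; "tool_rot": TCP orientation; "force": force on the tool from outside, world axes, zero at the start; "torque": the same for the moment, N m; "width": finger opening in mm; "gripper_force": force on a finger pad.
Only numpy, scipy, OpenCV 4.12 (cv2) and the standard library are available. Lean on these libraries where they do the work, as an engineer would, in place of code of your own. Each camera call takes 0.05 s, during which the arm holds its last target. There are 200 camera calls.

TASK

Close the specimen flask with the orange stopper, pushed fully home while the flask still stands on the bench, and let go of the stopper. Then take the flask itself, lift it upright over the tube rack without touching the rack, and finish still holding it still and upright about 1 cm above the round white window of the light base, centred over it; neither flask nor gripper may ever touch the light base. Leave the beaker, the bottle, the glass dish and the blue box as they stand.

Things in the scene. Friction and masses are not known exactly. Their poses are not given: they have to be found in the camera images.
- flask: Loose conical clear-glass flask, 92 mm tall, 0.1 kg, upright, blue band at the foot of its neck, small red specimen inside. Origin: centre of its underside, z up. 64 mm across at 8 mm height, narrowing to a straight neck of 34 mm outer diameter from 52 mm height to the rim at 92 mm. Grip it by the neck.
- flask_mouth (a point): Centre of the flask's mouth, level with the rim, 92 mm above the underside; inner diameter 28 mm. With the stopper fully home its flange lies on the rim, its origin 22 mm below this point (70 mm above the flask's underside) and its knob's top 25 mm above.
- stopper: Loose orange stopper, 30 g, 47 mm tall, upright in the stand. Origin: centre of its lower, narrow end, z up. Tapered plug 19 mm across at the bottom, 25 mm at 22 mm height (enters the mouth with clearance); flange 31.6 mm across from 22 to 27 mm; cylindrical grip knob 20 mm across from 27 to 47 mm.
- stand: Fixed black ring, 60 mm outer, 28 mm inner diameter, 28 mm tall, that holds the stopper by its flange (the stopper is lifted straight up out of it). Origin: centre of the underside.
- rack: Fixed white tube rack with capped tubes, a barrier between the flask's side of the bench (+y) and the light base's side (-y). 280 mm long (its x), 60 mm wide (its y), highest point 100 mm. Origin: centre of the underside; x along its length, z up.
- light_base: Fixed flat white light base with a black top, 150 x 150 mm, 50 mm high to the window. Origin: centre of the underside.
- window (a point): Centre of the round white window (70 mm across) on top of the light base, at the window's upper surface, 50 mm above the bench.
- beaker: Bystander: loose straight green-glass beaker, 66 mm across, 85 mm tall, open. Origin: centre of the underside.
- bottle: Bystander: loose amber bottle with a white cap, 54 mm across, 110 mm tall. Origin: centre of the underside.
- dish: Bystander: loose shallow glass dish, 90 mm across, 15 mm tall. Origin: centre of the underside.
- blue_box: Bystander: loose open blue plastic box, 80 x 110 x 50 mm. Origin: centre of the underside.

How it is judged:
By the outcome, as a careful person would: the job done as asked, in the order asked, and still so for the second after the job is handed in, while the arm keeps its last pose, push and grip.
It also fails if it takes over 58 s, if anything falls off the work surface, if the arm or the gripper's body presses on something with over 40 N, if the wrist force passes 120 N, or if a joint passes its speed limit or range.

## Working session

There is one attempt and no reset: what is moved stays moved. The work goes in short steps, Python scripts to look and compute and a tool call to move; the robot and the scene stay as the last step left them, time stands still between calls to the robot, and variables do not carry over. Pictures are saved under pics/ and viewed, at most 10 in all, crops included, and the job is handed in when it is done.

Besides the shell and the picture viewer there is one more tool, called after "Emit:" as name(argument=value, ...) on one line, values as JSON. carry_out: Moves the arm, as the interface text tells. Its arguments: {"type":"object","properties":{"deltas":{"type":"array"}},"required":["deltas"]}

```bash
mkdir -p pics; ls
python3 - <<'E'
from cell import ctrl
import cv2
for n in("side","top"):
    cv2.imwrite(f"pics/{n}0.png",ctrl.get_image(n)[...,::-1])
    c=ctrl.calibration(n);print(n,c)
s=ctrl.read_state();print(s,ctrl.grip_depth)
E
```

```text
pics
side {'mtx': array([[383.30315314,   0.        , 248.08696079],
       [  0.        , 383.30315314, 189.22391144],
       [  0.        ,   0.        ,   1.        ]]), 'R': array([[-0.97584242, -0.21821829,  0.01059932],
       [-0.14454785,  0.60849847, -0.78027913],
       [ 0.1638215 , -0.76296159, -0.62534161]]), 't': array([ 592.67115529,  143.40150298, 1054.63692035])}
top {'mtx': array([[484.36433007,   0.        , 252.63061571],
       [  0.        , 484.36433007, 190.1713263 ],
       [  0.        ,   0.        ,   1.        ]]), 'R': array([[-0.00902161, -0.99990414,  0.01050297],
       [-0.99103338,  0.00754033, -0.13340161],
       [ 0.13330963, -0.0116123 , -0.99100641]]), 't': array([1.12899787e+00, 6.25484322e+02, 1.39646155e+03])}
{'clock': 0.1, 'qpos': array([-1.2528048 ,  0.62922964,  0.03844082,  1.51823858, -0.02700657,
        0.99631598, -0.02000618]), 'qd': array([ 5.48626799e-04, -3.32257352e-03,  3.09593355e-04, -3.53628623e-03,
        5.91261333e-05,  1.19823618e-03,  9.32596355e-04]), 'tau': array([ 2.80632514e-03, -5.64519739e+01,  1.23006530e+00, -1.93969989e+01,
        1.12035635e-02,  5.44325856e-03, -5.06472347e-06]), 'eef_pos': array([243.147328  , 602.21953415, 230.50593488]), 'tool_rot': array([-3.13991876e+00,  7.19417003e-06,  2.75779523e+00]), 'force': array([0.79863199, 0.24708804, 0.09678155]), 'torque': array([ 0.03309274, -0.01837002, -0.01384062]), 'gripper_force': 0.0, 'width': 85.42377833692109} 18.700000000000003
```

View pics/side0.png

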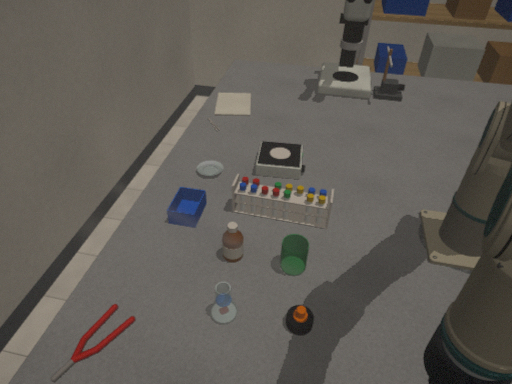

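View pics/top0.png

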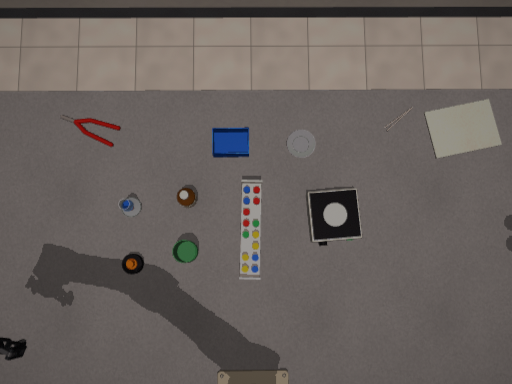

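Side view: flask base at (224,313) with its mouth near (223,287), stopper knob (301,312), window (280,153), bottle (233,243), beaker (294,254). Top view: flask (130,206), stopper (132,264), window (335,214), rack (251,229). Next I enlarge the parts that matter.

Run:
```python
import cv2,numpy as np
s=cv2.imread("pics/side0.png");t=cv2.imread("pics/top0.png")
def crop(im,x,y,w,h,k):return cv2.resize(im[y:y+h,x:x+w],None,fx=k,fy=k,interpolation=cv2.INTER_CUBIC)
a=np.hstack([crop(s,200,275,50,50,5),crop(s,280,295,40,50,5),crop(s,250,135,60,50,5)])
b=np.hstack([crop(t,110,185,50,50,5),crop(t,112,240,40,50,5),crop(t,305,185,60,60,5)[:250]])
cv2.imwrite("pics/z.png",np.vstack([a,b]))
```

```text
(no output)
```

View pics/z.png

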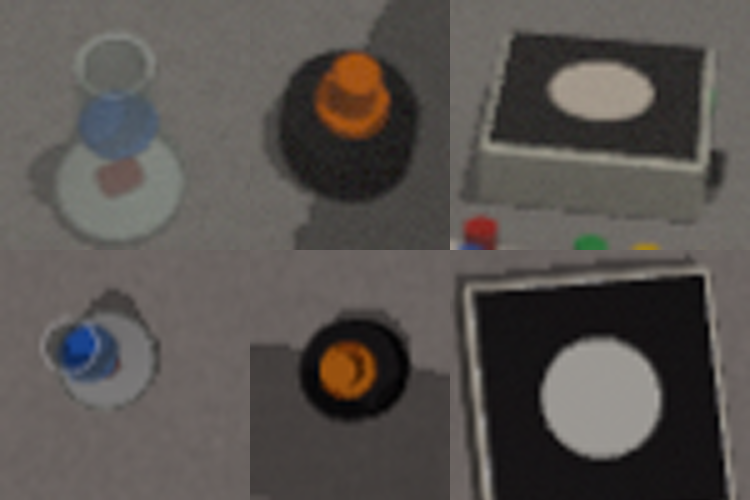

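The zoom shows the flask's mouth at side (222.6,287.6) and top (123.6,203.6). The foot is at side (223.4,311.4) and top (131.2,206.6). The knob top is at side (301.2,309.0) and top (130,263.8), and the window at side (279.8,152.8) and top (335,214.2).

```bash
cat > h.py <<'E'
from cell import ctrl
import numpy as np, cv2
def on_z(n,uv,z):
    c=ctrl.calibration(n);C=-c['R'].T@c['t']
    d=c['R'].T@np.linalg.solve(c['mtx'],[*uv,1]);return C+d*(z-C[2])/d[2]
def proj(n,X):
    c=ctrl.calibration(n);p=c['mtx']@(c['R']@np.array(X,float)+c['t']);return p[:2]/p[2]
E
python3 - <<'E'
from h import *
np.set_printoptions(precision=1,suppress=True)
for l,z,s,t in [("mouth",92,(222.6,287.6),(123.6,203.6)),("foot",8,(223.4,311.4),(131.2,206.6)),("knob",53,(301.2,309),(130,263.8)),("standtop",28,None,(132.6,263.6)),("win",50,(279.8,152.8),(335,214.2)),
 ("rack",85,None,(251,229)),("bottle",110,(233,226),(183.5,195)),("beaker",0,(293.5,266),None),("beakertop",85,(294.5,243),(185,251)),
 ("rackend1",100,None,(251,181)),("rackend2",100,None,(250,277))]:
    print(l,s and on_z("side",s,z),t and on_z("top",t,z))
s=ctrl.read_state();print(s['eef_pos'],s['tool_rot'])
E
```

```text
mouth [582.4 364.2  92. ] [583.  364.2  92. ]
foot [582.6 366.4   8. ] [582.8 362.5   8. ]
knob [412.7 351.8  53. ] [412.7 351.1  53. ]
standtop None [412.9 349.5  28. ]
win [ 552.1 -243.3   50. ] [ 551.3 -245.4   50. ]
rack None [508.1   2.1  85. ]
bottle [602.4 195.9 110. ] [604.1 191.8 110. ]
beaker [445.2 192.8   0. ] None
beakertop [449.8 194.   85. ] [447.6 189.2  85. ]
rackend1 None [644.1   1.  100. ]
rackend2 None [374.    6.1 100. ]
[243.1 602.2 230.5] [-3.1  0.   2.8]
```

Both views agree within about 2 mm: stopper (412.8, 350.8), flask (582.7, 364.2), window (551.7, -244.5). I first turn the tool to yaw 90°, so tool x = +Y, y = +X and z = down, then move towards the stopper.

Emit:
carry_out(deltas=[0,0,9.715,0,0,0,-1,0,0,9.715,0,0,0,-1,0,0,9.715,0,0,0,-1,0,0,9.715,0,0,0,-1,0,0,9.715,0,0,0,-1,0,0,9.715,0,0,0,-1,0,0,9.715,0,0,0,-1,0,0,0,-0.04,0.027,0,-1,0,0,0,-0.04,0.027,0,-1,0,0,0,-0.04,0.027,0,-1,0,0,0,-0.04,0.027,0,-1,0,0,0,-0.04,0.027,0,-1])

```text
clock: 1.6
eef_pos: [378.9, 401.3, 231.1]
tool_rot: [-3.141, 0.0, 1.571]
force: [1.2, 0.5, 0.5]
width: 85.4
gripper_force: 0.0
```

Emit:
carry_out(deltas=[0,0,0,-0.025,0.017,0,-1,0,0,0,-0.0255,0.017,0,-1,0,0,0,0,0,0.04,-1,0,0,0,0,0,0.04,-1,0,0,0,0,0,0.03,-1,0,0,0,0,0,0,-1])

```text
clock: 2.35
eef_pos: [410.8, 351.0, 119.3]
tool_rot: [-3.138, 0.004, 1.571]
force: [-0.0, -0.5, -0.0]
width: 85.2
gripper_force: 0.0
```

Run:
```python
from h import *
c=ctrl.calibration("wrist");im=ctrl.get_image("wrist")
cv2.imwrite("pics/w1.png",im[...,::-1])
s=ctrl.read_state();print(s['eef_pos'],s['tool_rot'],c)
```

```text
[411.98472794 351.76968131 120.77489837] [-3.14010360e+00  1.52942597e-03  1.57075462e+00] {'mtx': array([[297.31863964,   0.        , 248.68129751],
       [  0.        , 297.31863964, 191.04393142],
       [  0.        ,   0.        ,   1.        ]]), 'R': array([[ 9.99987910e-01, -3.92501335e-04, -4.90154160e-03],
       [ 1.21414466e-03, -9.46235756e-01,  3.23475531e-01],
       [-4.76497850e-03, -3.23477572e-01, -9.46223840e-01]]), 't': array([-409.86511834,  325.42405467,  389.2657023 ])}
```

View pics/w1.png

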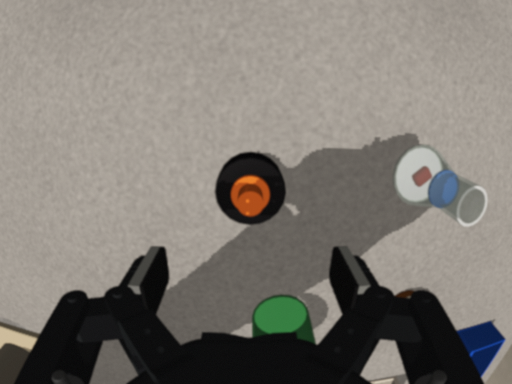

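Wrist view: stand centred at (250.5,188), orange flange (250.5,194), knob nearer (251,204), flask foot (419,174), flask mouth (471,206).

```bash
cat >> h.py <<'E'
def wrist_z(c,uv,z):
    K=c['mtx'];C=-c['R'].T@c['t'];p=(np.array(uv)-K[:2,2])/K[0,0];r=np.hypot(*p)
    d=c['R'].T@np.array([*(p/r*np.sin(r)),np.cos(r)]);return C+d*(z-C[2])/d[2]
E
python3 - <<'E'
from h import *
np.set_printoptions(precision=1,suppress=True)
c=ctrl.calibration("wrist");print(-c['R'].T@c['t'])
im=cv2.imread("pics/w1.png");h=cv2.cvtColor(im,cv2.COLOR_BGR2HSV)
m=cv2.inRange(h,(3,150,60),(18,255,255));ys,xs=np.nonzero(m[100:260]);print(xs.min(),xs.max(),ys.min()+100,ys.max()+100)
for n,uv,z in [("flange",(250.5,194),33),("knob",(251,204),53),("stand",(250.5,188),28),("foot",(419,174),8),("mouth",(471,206),92)]:print(n,wrist_z(c,uv,z))
E
```

```text
[412.1 434.2 262.7]
230 270 174 216
flange [413.  353.6  33. ]
knob [413.4 352.6  53. ]
stand [413.1 357.1  28. ]
foot [581.2 365.7   8. ]
mouth [582.3 364.1  92. ]
```

Emit:
carry_out(deltas=[0,0,0,0,0.001,0.03,-1,0,0,0,0,0,0.03,-1,0,0,0,0,0,0.015,-1,0,0,0,0,0,0.0095,-1,0,0,0,0,0,0,-1,0,0,0,0,0,0,-1])

```text
clock: 3.15
eef_pos: [414.0, 352.7, 37.6]
tool_rot: [3.14, -0.001, 1.571]
force: [-0.5, 0.1, -0.1]
width: 85.4
gripper_force: 0.0
```

Emit:
carry_out(deltas=[0,0,0,0,0,0,0.2,0,0,0,0,0,0,0.4,0,0,0,0,0,0,1,0,0,0,0,0,0,1,0,0,0,0,0,0,1,0,0,0,0,0,0,1,0,0,0,0,0,0,1,0,0,0,0,0,0,1])

```text
clock: 4.15
eef_pos: [413.1, 352.3, 37.1]
tool_rot: [-3.141, -0.0, 1.571]
force: [-1.7, -0.7, 5.9]
width: 17.5
gripper_force: 58.6
```

Emit:
carry_out(deltas=[0,0,0,0,0,-0.01,1,0,0,0,0,0,-0.02,1,0,0,0,0,0,-0.04,1,0,0,0,0,0,-0.04,1,0,0,0,0,0,-0.03,1,0,0,0,0,0,0,1,0,0,0,0,0,0,1])

```text
clock: 5.03
eef_pos: [412.9, 352.0, 176.4]
tool_rot: [-3.141, 0.0, 1.571]
force: [-0.8, 1.1, 0.3]
width: 17.4
gripper_force: 58.6
```

Run:
```python
from h import *
np.set_printoptions(precision=4,suppress=True)
s=ctrl.read_state();p=s['eef_pos'];print(p,s['tool_rot'],s['width'])
c=ctrl.calibration("wrist")
W=ctrl.get_image("wrist")[...,::-1];S=ctrl.get_image("side")[...,::-1]
np.savez("w2.npz",**c)
u,v=proj("side",p).astype(int);print(u,v)
cv2.imwrite("pics/w2f.png",W);cv2.imwrite("pics/s2f.png",S)
a=cv2.resize(W[150:350,150:350],(400,400),interpolation=cv2.INTER_CUBIC);b=cv2.resize(S[v-35:v+45,u-40:u+40],(400,400),interpolation=cv2.INTER_CUBIC)
cv2.imwrite("pics/z2.png",np.hstack([a,b]))
```

```text
[412.8836 352.0029 176.3896] [-3.1409  0.0005  1.571 ] 17.36254988833286
307 271
```

View pics/z2.png

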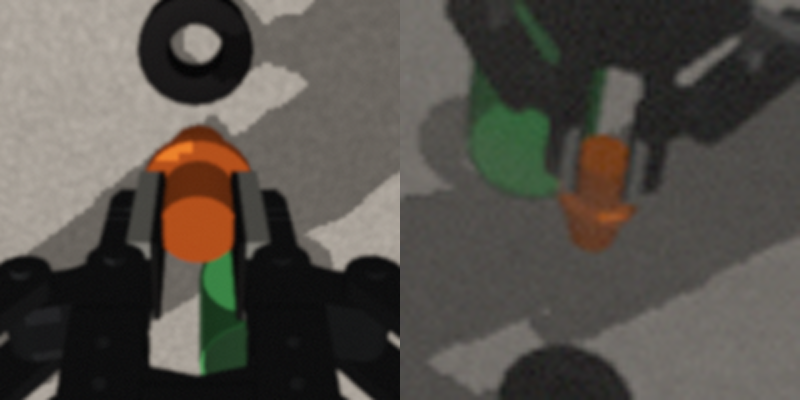

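Left crop (wrist): stopper between the pads, knob top near full-image (249,265). Right crop (side): knob top near (307.4,264.8), plug end near (305.2,283.6). It is held and looks slightly slanted, so I check that against a vertical axis.

Run:
```python
from h import *
np.set_printoptions(precision=1,suppress=True)
p=np.array([412.9,352.0,176.4])
for dz in (16,-4,-9,-31): print(dz,proj("side",p+[0,0,dz]),)
im=cv2.imread("pics/s2f.png");h=cv2.cvtColor(im,cv2.COLOR_BGR2HSV)
m=cv2.inRange(h,(3,120,50),(20,255,255))
for v in range(258,290):
    x=np.nonzero(m[v,285:330])[0]
    if len(x):print(v,x.min()+285,x.max()+285,end='; ')
c=np.load("w2.npz")
def pw(X):
    q=c['R']@X+c['t'];r=np.hypot(q[0],q[1]);a=np.arctan2(r,q[2]);return c['mtx'][:2,2]+q[:2]/r*a*c['mtx'][0,0]
print()
for dz in (16,-4,-9): print("w",pw(p+[0,0,dz]),pw(p+[15.8,0,dz]),pw(p+[-15.8,0,dz]),pw(p+[0,15.8 if dz<0 else -10,dz]),pw(p+[0,10,dz]))
im=cv2.imread("pics/w2f.png");h=cv2.cvtColor(im,cv2.COLOR_BGR2HSV)
m=cv2.inRange(h,(3,120,50),(20,255,255))
for v in range(205,290,4):
    x=np.nonzero(m[v,200:300])[0]
    if len(x):print(v,x.min()+200,x.max()+200,end='; ')
```

```text
16 [308.2 266.5]
-4 [307.1 273.2]
-9 [306.8 274.8]
-31 [305.6 281.9]
263 304 308; 264 303 310; 265 303 312; 266 303 312; 267 303 312; 268 303 312; 269 303 312; 270 303 311; 271 303 311; 272 303 311; 273 303 311; 274 302 310; 275 299 310; 276 299 310; 277 300 313; 278 300 313; 279 301 312; 280 301 310; 281 301 309; 282 301 309; 283 302 308; 284 302 308; 285 304 307; 
w [249.1 266. ] [280.5 265.7] [217.7 265.7] [249.1 281.9] [249.1 248.8]
w [249.1 246.6] [277.2 246.4] [221.  246.4] [249.1 221. ] [249.1 230.7]
w [249.1 242.3] [276.5 242.2] [221.8 242.2] [249.1 217.3] [249.1 226.7]
213 247 253; 217 239 259; 221 235 264; 225 229 269; 229 226 272; 233 223 274; 237 232 265; 241 233 265; 245 232 265; 249 232 265; 253 231 266; 257 230 267; 261 231 267; 265 231 267; 269 231 267; 273 231 266; 277 236 260; 281 247 252;
```

Emit:
carry_out(deltas=[0,0,0,0.002,0.03,0,1,0,0,0,0.003,0.045,0,1,0,0,0,0.004,0.045,0,1,0,0,0,0.002,0.035,0,1,0,0,0,0.0012,0.0147,0,1,0,0,0,0,0,0.02,1,0,0,0,0,0,0.02,1,0,0,0,0,0,0,1,0,0,0,0,0,0,1])

```text
clock: 6.25
eef_pos: [583.1, 364.6, 136.8]
tool_rot: [3.142, 0.0, 1.571]
force: [0.6, 0.4, -0.0]
width: 17.5
gripper_force: 58.8
```

Run:
```python
from h import *
s=ctrl.read_state();p=s['eef_pos'];print(p,s['tool_rot'],s['width'])
c=ctrl.calibration("wrist");np.savez("w3.npz",**c)
W=ctrl.get_image("wrist")[...,::-1];S=ctrl.get_image("side")[...,::-1];T=ctrl.get_image("top")[...,::-1]
for n,i in (("w3f",W),("s3f",S),("t3f",T)):cv2.imwrite(f"pics/{n}.png",i)
a=cv2.resize(W[150:350,150:350],(400,400),interpolation=cv2.INTER_CUBIC);b=cv2.resize(S[255:335,185:265],(400,400),interpolation=cv2.INTER_CUBIC)
cv2.imwrite("pics/z3.png",np.hstack([a,b]))
```

```text
[583.09879664 364.57029253 136.83150022] [3.14155955e+00 6.33047412e-05 1.57102417e+00] 17.471914935927174
```

View pics/z3.png

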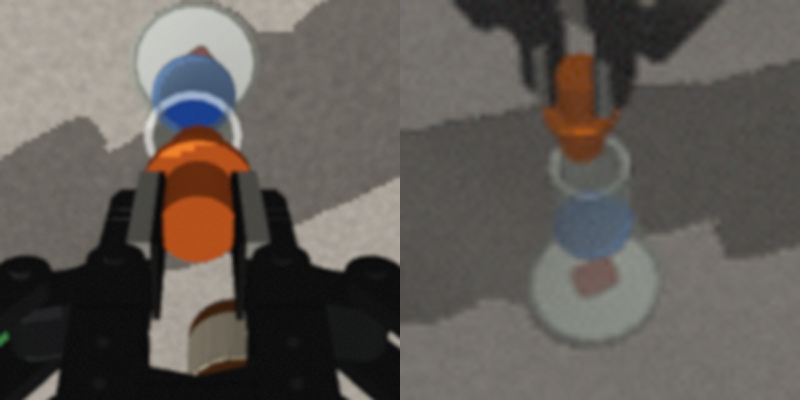

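Wrist crop: mouth centre at column 246.8, against 249 for the stopper, so the flask lies about 1 to 1.5 mm toward -X. Side crop: plug end near (301,287 scaled), mouth centre (589,165). I compute the offset.

Run:
```python
from h import *
np.set_printoptions(precision=1,suppress=True)
c=dict(np.load("w3.npz"));k=0.25
f=lambda u,v:(150+u/2-k,150+v/2-k)
print("W mouth",wrist_z(c,f(193.5,138),92),"foot",wrist_z(c,f(195,65),8), "foot left/right",wrist_z(c,f(134,60),8),wrist_z(c,f(256,60),8),"knobtop",wrist_z(c,f(198,228),152.8),wrist_z(c,f(198,262),152.8),"flange",wrist_z(c,f(146,171),132),wrist_z(c,f(250,171),132))
g=lambda u,v:(185+(u-400)/5-.4,255+v/5-.4)
print("S mouth",on_z("side",g(589,166),92),"foot",on_z("side",g(594,284),6),"knob",on_z("side",g(574,66),152.8),"plug",on_z("side",g(581,148),105.8))
```

```text
W mouth [581.3 363.5  92. ] foot [581.4 364.1   8. ] foot left/right [552.3 366.6   8. ] [610.4 366.6   8. ] knobtop [582.9 365.9 152.8] [582.9 355.3 152.8] flange [568.4 371.2 132. ] [597.3 371.3 132. ]
S mouth [582.7 364.8  92. ] foot [583.  365.1   6. ] knob [587.7 362.3 152.8] plug [585.2 366.7 105.8]
```

Emit:
carry_out(deltas=[0,0,0,-0.0005,-0.001,0,1,0,0,0,0,0,0.01,1,0,0,0,0,0,0.008,1,0,0,0,0,0,0.006,1,0,0,0,0,0,0.004,1,0,0,0,0,0,0,1,0,0,0,0,0,0,1])

```text
clock: 7.28
eef_pos: [582.3, 364.0, 109.0]
tool_rot: [3.141, -0.0, 1.571]
force: [0.4, -0.1, 1.1]
width: 17.7
gripper_force: 58.8
```

Emit:
carry_out(deltas=[0,0,0,0,0,0.002,1,0,0,0,0,0,0.002,1,0,0,0,0,0,0.001,1,0,0,0,0,0,0,1,0,0,0,0,0,0,1])

```text
clock: 7.9
eef_pos: [582.1, 364.0, 103.8]
tool_rot: [3.142, -0.0, 1.571]
force: [0.2, 0.7, -0.3]
width: 17.4
gripper_force: 58.8
```

Emit:
carry_out(deltas=[0,0,0,0,0,0.001,1,0,0,0,0,0,0.001,1,0,0,0,0,0,0,1,0,0,0,0,0,0,1])

```text
clock: 8.4
eef_pos: [582.0, 364.0, 101.8]
tool_rot: [-3.142, 0.0, 1.571]
force: [-0.0, -0.6, -0.2]
width: 17.5
gripper_force: 58.8
```

Emit:
carry_out(deltas=[0,0,0,0,0,0.001,1,0,0,0,0,0,0,1,0,0,0,0,0,0,1])

```text
clock: 8.78
eef_pos: [582.2, 364.0, 101.2]
tool_rot: [3.141, -0.0, 1.571]
force: [-1.4, -1.5, 4.3]
width: 17.6
gripper_force: 59.1
```

Emit:
carry_out(deltas=[0,0,0,0,0,0.001,1,0,0,0,0,0,0,1,0,0,0,0,0,0,1])

```text
clock: 9.15
eef_pos: [582.4, 364.1, 101.2]
tool_rot: [3.141, -0.001, 1.571]
force: [-3.0, -1.2, 9.0]
width: 17.6
gripper_force: 59.7
```

Contact at z = 101.2, the height expected with the flange on the rim, and 9 N holds it there. I unload and let go.

Emit:
carry_out(deltas=[0,0,0,0,0,0.001,1,0,0,0,0,0,0,1,0,0,0,0,0,-0.0022,1,0,0,0,0,0,0,0.3,0,0,0,0,0,0,0,0,0,0,0,0,0,-1,0,0,0,0,0,0,-1,0,0,0,0,0,0,-1,0,0,0,0,0,0,-1,0,0,0,0,0,0,-1,0,0,0,0,0,-0.03,-1,0,0,0,0,0,-0.03,-1])

```text
clock: 10.65
eef_pos: [581.9, 363.8, 161.3]
tool_rot: [-3.141, 0.001, 1.571]
force: [0.7, 0.4, -0.5]
width: 85.9
gripper_force: 0.0
```

Run:
```python
from h import *
s=ctrl.read_state();p=s['eef_pos'];print(p,s['tool_rot'],s['width'])
c=ctrl.calibration("wrist");np.savez("w4.npz",**c)
W=ctrl.get_image("wrist")[...,::-1];S=ctrl.get_image("side")[...,::-1]
for n,i in (("w4f",W),("s4f",S)):cv2.imwrite(f"pics/{n}.png",i)
a=cv2.resize(W[150:350,150:350],(400,400),interpolation=cv2.INTER_CUBIC);b=cv2.resize(S[255:335,185:265],(400,400),interpolation=cv2.INTER_CUBIC)
cv2.imwrite("pics/z4.png",np.hstack([a,b]))
```

```text
[581.86128997 363.78022904 161.34546625] [-3.14084988e+00  5.69272178e-04  1.57077816e+00] 85.90226547852859
```

View pics/z4.png

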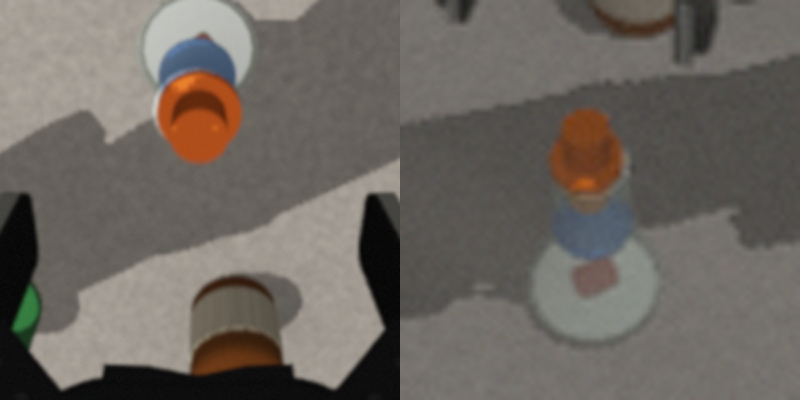

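The stopper sits on the mouth: wrist crop knob (200,138) and flange spanning columns 158 to 242, side crop flange covering the rim with about 1 mm of offset toward +X. I check its height numerically.

Run:
```python
from h import *
np.set_printoptions(precision=1,suppress=True)
c=np.load("w4.npz")
def pw(X):
    q=c['R']@np.array(X,float)+c['t'];r=np.hypot(q[0],q[1]);a=np.arctan2(r,q[2]);return (c['mtx'][:2,2]+q[:2]/r*a*c['mtx'][0,0]-150+.25)*2
x,y=582.5,364.2
for d in (0,3,6):
    print(d,"knob near edge",pw([x,y-10,117+d]),"flange L/R",pw([x-15.8,y,97+d]),pw([x+15.8,y,97+d]),"flange far",pw([x,y+15.8,94.5+d]),
    "side knob",(proj("side",[x,y,117+d])-[185,255]+.4)*5,"side flange near",(proj("side",[x,y+15.8,92+d])-[185,255]+.4)*5)
print("neck L/R",pw([582-17,364.2,92]),pw([582+17,364.2,92]),"foot L/R",pw([550,y,8]),pw([614,y,8]))
```

```text
0 knob near edge [200.6 160.8] flange L/R [158.2 113. ] [242.7 113. ] flange far [200.5  70.6] side knob [187.9 127.7] side flange near [179.6 195.2]
3 knob near edge [200.6 164.6] flange L/R [157.7 116. ] [243.3 116. ] flange far [200.5  73.1] side knob [187.7 123.1] side flange near [179.4 190.8]
6 knob near edge [200.6 168.6] flange L/R [157.2 119. ] [243.9 119.1] flange far [200.6  75.7] side knob [187.5 118.6] side flange near [179.1 186.4]
neck L/R [154.6 108.1] [243.7 108.2] foot L/R [137.2  49.4] [261.   49.4]
```

Heights match the fully home position (0 to 1 mm). Next I descend over the neck and grip it.

Emit:
carry_out(deltas=[0,0,0,0.0004,-0.0003,0.025,-1,0,0,0,0,0,0.03,-1,0,0,0,0,0,0.025,-1,0,0,0,0,0,0.015,-1,0,0,0,0,0,0.009,-1,0,0,0,0,0,0,-1,0,0,0,0,0,0,-1])

```text
clock: 11.62
eef_pos: [582.5, 364.6, 57.9]
tool_rot: [3.14, -0.001, 1.571]
force: [0.1, -0.5, 0.3]
width: 85.6
gripper_force: 0.0
```

Emit:
carry_out(deltas=[0,0,0,0,0,0,-0.2,0,0,0,0,0,0,0,0,0,0,0,0,0,0.1,0,0,0,0,0,0,0.2,0,0,0,0,0,0,0.3,0,0,0,0,0,0,1,0,0,0,0,0,0,1,0,0,0,0,0,0,1,0,0,0,0,0,0,1,0,0,0,0,0,0,1])

```text
clock: 12.88
eef_pos: [581.7, 364.5, 57.2]
tool_rot: [-3.142, -0.0, 1.571]
force: [-1.9, -0.4, 5.3]
width: 32.1
gripper_force: 60.1
```

Emit:
carry_out(deltas=[0,0,0,0,0,-0.005,1,0,0,0,0,0,-0.015,1,0,0,0,0,0,-0.025,1,0,0,0,0,0,-0.03,1,0,0,0,0,0,-0.03,1,0,0,0,0,0,-0.025,1,0,0,0,0,0,-0.015,1,0,0,0,0,0,-0.005,1,0,0,0,0,0,0,1])

```text
clock: 14.0
eef_pos: [581.5, 364.2, 206.6]
tool_rot: [-3.141, 0.0, 1.571]
force: [-0.0, 0.5, -2.1]
width: 32.2
gripper_force: 59.6
```

Run:
```python
from h import *
np.set_printoptions(precision=4,suppress=True)
s=ctrl.read_state();p=s['eef_pos'];print(p,s['tool_rot'],s['width'],s['qpos'])
S=ctrl.get_image("side")[...,::-1];W=ctrl.get_image("wrist")[...,::-1]
u,v=proj("side",p-[0,0,30]).astype(int);print(u,v)
cv2.imwrite("pics/s5f.png",S);b=cv2.resize(S[v-40:v+40,u-40:u+40],(400,400),interpolation=cv2.INTER_CUBIC)
a=cv2.resize(W[150:350,150:350],(400,400),interpolation=cv2.INTER_CUBIC)
cv2.imwrite("pics/z5.png",np.hstack([a,b]))
for z in (0,8,52,92):print(z,(proj("side",p-[0,0,57.2-z])-[u-40,v-40]+.4)*5)
```

```text
[581.5179 364.2224 206.6316] [-3.141   0.0003  1.5708] 32.190088126757075 [-0.7886  0.7312  0.3471  1.4359 -0.2695  1.0221 -0.3823]
221 261
0 [207.7218 247.7426]
8 [207.093  234.8941]
52 [203.4839 161.1476]
92 [199.9639  89.2212]
```

View pics/z5.png

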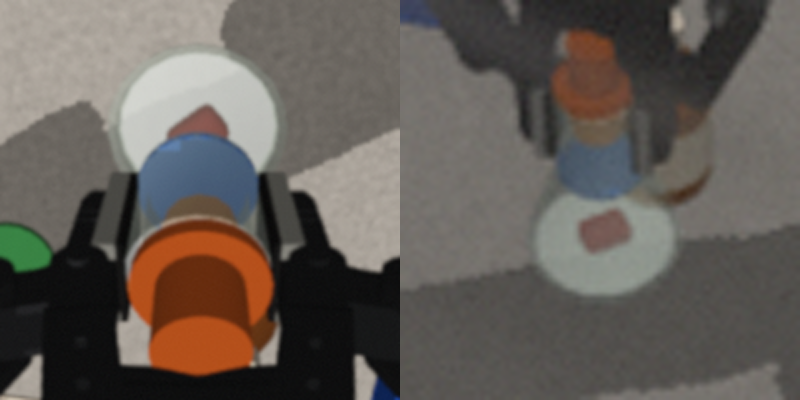

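The flask hangs upright, with its foot centre at the predicted spot (606,240 in the crop) and the stopper seated. I carry it over the rack with its underside at about 149 mm.

Emit:
carry_out(deltas=[0,0,0,-0.015,0,0,1,0,0,0,-0.03,-0.0025,0,1,0,0,0,-0.042,-0.0025,0,1,0,0,0,-0.042,-0.0025,0,1,0,0,0,-0.042,-0.0025,0,1,0,0,0,-0.042,-0.0025,0,1,0,0,0,-0.042,-0.0025,0,1,0,0,0,-0.042,-0.0025,0,1,0,0,0,-0.042,-0.0025,0,1,0,0,0,-0.042,-0.0025,0,1,0,0,0,-0.042,-0.0025,0,1,0,0,0,-0.042,-0.0025,0,1])

```text
clock: 15.6
eef_pos: [553.1, -103.1, 206.8]
tool_rot: [-3.141, 0.0, 1.57]
force: [-0.3, -0.2, -1.7]
width: 32.3
gripper_force: 59.6
```

Emit:
carry_out(deltas=[0,0,0,-0.042,-0.0023,0,1,0,0,0,-0.042,0,0,1,0,0,0,-0.032,0,0,1,0,0,0,-0.018,0,0,1,0,0,0,-0.0097,0,0,1,0,0,0,0,0,0,1,0,0,0,0,0,0,1,0,0,0,0,0,0,1,0,0,0,0,0,0,1])

```text
clock: 16.73
eef_pos: [552.2, -243.6, 207.0]
tool_rot: [3.142, -0.0, 1.572]
force: [0.5, 0.5, -0.5]
width: 32.0
gripper_force: 59.6
```

Run:
```python
from h import *
np.set_printoptions(precision=4,suppress=True)
s=ctrl.read_state();p=s['eef_pos'];print(p,s['tool_rot'],s['width'],s['qpos'])
c=ctrl.calibration("wrist");np.savez("w6.npz",**c)
W=ctrl.get_image("wrist")[...,::-1];S=ctrl.get_image("side")[...,::-1];T=ctrl.get_image("top")[...,::-1]
for n,i in (("w6f",W),("s6f",S),("t6f",T)):cv2.imwrite(f"pics/{n}.png",i)
a=cv2.resize(W[100:300,150:350],(400,400),interpolation=cv2.INTER_CUBIC);b=cv2.resize(S[100:180,240:320],(400,400),interpolation=cv2.INTER_CUBIC)
cv2.imwrite("pics/z6.png",np.hstack([a,b]))
```

```text
[ 552.2205 -243.5969  207.01  ] [ 3.1416 -0.0003  1.5719] 31.98035784639877 [ 0.1692  0.607   0.3218  1.6858 -0.2352  0.8871  0.5878]
```

View pics/z6.png

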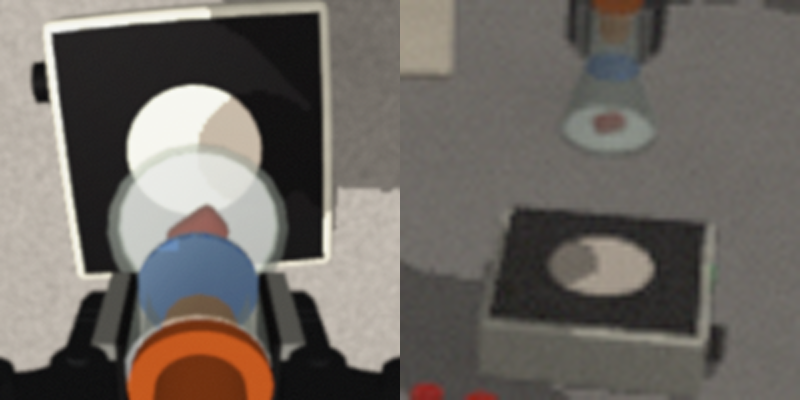

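Wrist crop: window centre (195,149), flask foot (198,228). Side crop: window centre (601,266), flask foot (609,130). I compute the window position.

Run:
```python
from h import *
np.set_printoptions(precision=1,suppress=True)
c=dict(np.load("w6.npz"))
f=lambda u,v:(150+u/2-.25,100+v/2-.25)
print("window",wrist_z(c,f(195,149),50),"L/R",wrist_z(c,f(127,149),50),wrist_z(c,f(263,149),50),"far",wrist_z(c,f(195,84),50),"foot",wrist_z(c,f(198,230),157))
print("side foot",on_z("side",(240+(609-400)/5-.4,100+130/5-.4),157),"side win",on_z("side",(240+(601-400)/5-.4,100+266/5-.4),50))
```

```text
window [ 550.4 -243.9   50. ] L/R [ 514.7 -243.9   50. ] [ 586.  -243.8   50. ] far [ 550.4 -209.6   50. ] foot [ 552.  -243.9  157. ]
side foot [ 552.9 -238.2  157. ] side win [ 552.1 -243.3   50. ]
```

Emit:
carry_out(deltas=[0,0,0,-0.0005,-0.001,0.01,1,0,0,0,0,0,0.02,1,0,0,0,0,0,0.025,1,0,0,0,0,0,0.018,1,0,0,0,0,0,0.01,1,0,0,0,0,0,0.004,1,0,0,0,0,0,0,1,0,0,0,0,0,0,1,0,0,0,0,0,0,1])

```text
clock: 18.0
eef_pos: [551.4, -245.0, 120.6]
tool_rot: [3.141, 0.0, 1.571]
force: [0.6, -0.4, -1.6]
width: 32.6
gripper_force: 59.6
```

Run:
```python
from h import *
np.set_printoptions(precision=4,suppress=True)
s=ctrl.read_state();print(s['eef_pos'],s['tool_rot'],s['width'],s['force'])
c=ctrl.calibration("wrist");np.savez("w7.npz",**c)
W=ctrl.get_image("wrist")[...,::-1];S=ctrl.get_image("side")[...,::-1]
a=cv2.resize(W[100:300,150:350],(400,400),interpolation=cv2.INTER_CUBIC);b=cv2.resize(S[100:180,240:320],(400,400),interpolation=cv2.INTER_CUBIC)
cv2.imwrite("pics/z7.png",np.hstack([a,b]))
```

```text
[ 551.3644 -244.9859  120.5698] [3.1406 0.0004 1.5709] 32.589498798913965 [ 0.5828 -0.365  -1.5525]
```

View pics/z7.png

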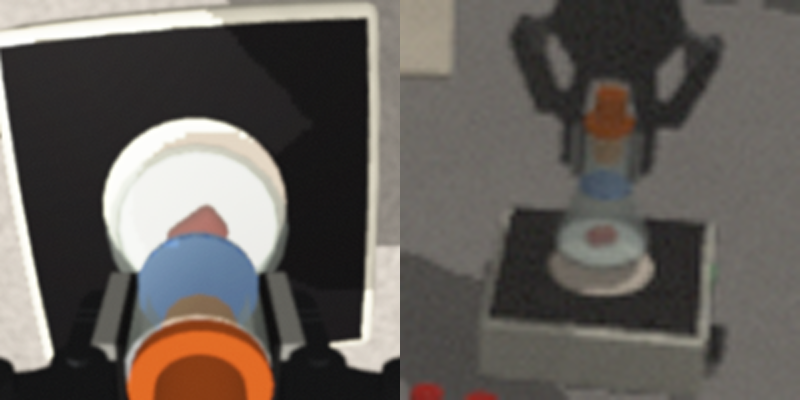

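The flask is nearly centred: window at columns 103 to 287, foot at 198. It is 13 mm above the window, so I lower it 3.3 mm and let it settle.

Emit:
carry_out(deltas=[0,0,0,0.0005,-0.0004,0.0015,1,0,0,0,0,0,0.0018,1,0,0,0,0,0,0,1,0,0,0,0,0,0,1,0,0,0,0,0,0,1,0,0,0,0,0,0,1,0,0,0,0,0,0,1,0,0,0,0,0,0,1])

```text
clock: 19.1
eef_pos: [550.6, -244.3, 116.7]
tool_rot: [3.142, -0.0, 1.571]
force: [-0.4, 0.1, -1.3]
width: 32.4
gripper_force: 59.6
```

Run:
```python
from cell import ctrl
s=ctrl.read_state();print(s['eef_pos'],abs(s['qd']).max(),s['width'])
print(ctrl.finish_job())
```

```text
[ 550.63089167 -244.32676575  116.71683082] 0.003813518945551569 32.37088709940114
the job is handed in; nothing more can be done
None
```

The job is handed in after about 19 s of the 58 s allowed: the flask was stoppered on the bench with the stopper pushed home and let go, then carried over the rack, and is held still and upright about 1 cm above the window, centred to about 1 mm by my measurements (the judge's verdict was not shown).

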